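# Clip the cabinet key's snap hook onto the sliding eye of the key rail

### The arm

A 6-joint arm with a two-finger parallel gripper is mounted at the origin on a cart in front of the work surface, level with it; the furniture and walls round the work are solid. World frame = base frame: x ahead of the robot, y to its left, z up, the work surface at z = 0. Lengths are in m, angles in rad, forces in N, time in s.
With the tool pointing down it reaches from about 0.325 to 0.9 m from the base axis. Payload 6.1 kg.
Tool frame: the origin (TCP) lies on the centre line of the jaws, within the pads' length; the fingertips stand 8 mm ahead of it and the grasp point (between the pads) lies 11 mm behind it (bot.nose_length is the distance from the TCP to the fingertips, in m); z points along the fingers, y is the direction in which the jaws open and shut (so a half turn about z gives the same grasp; the last joint's range is limited). The gripper opens to 85 mm and grips with 20 to 120 N. Pads are 22 mm wide; open, the fingers measure 114 mm over their backs; the gripper's body (76 mm by 85 mm) begins 54 mm behind the grasp point. The pads swing forward as they close: fully open they stand 13 mm farther back than shut.
Start: joints at [0.986, 0.22, 1.526, -0, 1.395, -0.126], TCP at [0.277, 0.56, 0.239] pointing down, gripper open.
Joint ranges: [-2.98, 2.98], [-0.91, 2.08], [0.09, 2.57], [-1.24, 4.39], [0.2, 2.65], [-2.68, 2.68]. Speed limits (rad/s): [2.57, 2.57, 3.01, 3.14, 3.14, 3.14].

### API

Orientations are given as a unit quaternion [x, y, z, w].
In Python, from station import bot gives the robot as it stands. Calls block until the motion is done:
- bot.reach(position, orientation): joint-space move of the TCP to a pose.
- bot.movel(position, ori=None, rate=0.15, until_force=None): straight line of the TCP; ori=None keeps the orientation; rate is the mean speed in m/s. With until_force (N) it stops when the force on the tool has changed by that much, and returns True; else False.
- bot.set_joints(angles): joint-space move.
- bot.gripper_to(opening, effort=None): opening from 0.0 (shut) to 1.0 (fully open); effort is the grip in N (None keeps the last); returns when the fingers have stopped.
- bot.pause(seconds).
- bot.inverse_kinematics(position, orientation): joint angles nearest the present ones, or None.
- bot.sense(): the state.
- bot.get_image(name): name is "scene" or "top" or "wrist"; returns (picture, depth): 400x640x3 uint8, red, green, blue; 400x640 float32, m along the optical axis (not along the pixel's ray), 0 where there is no reading.
- bot.camera_params(name): a dict with "K" (3x3 intrinsics, pixels), "R" (3x3) and "t" (3): a world point X has camera coordinates R X + t. Camera axes: x right, y down, z forward; pixel columns grow to the right and rows downward; lengths in m; the calibration is good to about 2 mm. A picture is of the moment at which its call begins: read the wrist's pose just before it. camera_params takes no time and is no camera call; for the wrist camera it gives the pose at the moment of the call.
A pose or a line that the arm cannot do raises bot.PlanningError and nothing moves.
- bot.close_job(): hands the job in, once; it reports no verdict.
The state is a dict: "time_s": time; "joints": joint angles; "joint_vel": joint speeds; "effort": joint torques, N m; "eef_pos": TCP position; "ee_rot": TCP orientation; "wrist_force": force on the tool from outside, world axes, zero at the start; "torque": the same for the moment, N m; "opening": opening from 0.0 (shut) to 1.0 (fully open).
Only numpy, scipy, OpenCV 4.12 (cv2) and the standard library are available. Lean on these libraries where they do the work, as an engineer would, in place of code of your own. Each camera call takes 0.05 s, during which the arm holds its last target. There are 200 camera calls.

### The job

Pick up the cabinet key by its wooden fob and clip its snap hook onto the upright bar of the sliding eye on the key rail: press the gate against the bar, never harder than about 15 N, until the gate snaps shut behind it. Then pull the clipped hook back until the eye is at the front end of its rail, and let go, leaving it clipped and at rest. Leave the other things where they are.

Things in the scene. Friction and masses are not known exactly. Their poses are not given: they have to be found in the camera images.
- fob (a point): Centre, half-way up, of the key's flat wooden fob (78 long, 24 wide, 20 high, x = -34 to +44 mm from here): grip it across the 24 mm. It lies flat on the worktop; z up, +x along the fob to the snap hook's mouth. A 40 mm brass key is fixed to its rear end, the steel snap hook to its front end, at half the fob's height; 167 mm overall, about 0.1 kg, rigid but for the gate.
- loop (a point): Centre of the inside of the snap hook, 72 mm ahead of the fob's centre, same axes. The hook is a flat U of 8 mm round steel, arms at y = +13 and -13 mm (18 mm clear), mouth forward at x = +17 mm from here, hard closed bottom at x = -14 mm. A caught bar has its centre between x = -10 mm (against the bottom) and +10 mm (against the shut gate).
- gate_tip (a point): Free end of the sprung gate, a 6 mm round bar 20 mm long, hinged at the mouth end of the left (+y) arm; shut, it crosses the mouth. It swings only inwards. A bar pressed at mid-mouth needs about 3 to 6 N, turning sideways as the gate opens, and passes the tip 24 to 32 mm after first touching the gate; the gate then snaps shut, 4 mm or more before the bar meets the U's bottom.
- nose (a point): Centre of the round end (nose) of the hook's right (-y) arm, 89 mm ahead of the fob's centre, y = -13 mm. With the gate shut its tip is 6 mm from here.
- eye_bar (a point): Middle of the eye's upright bar, 36 mm above the worktop: 8 mm round steel, free from 21 to 54 mm height; the straight side of an upright D (top 62 mm) whose bow stands out 37 mm to the right (-y), 25 mm clear. z up, x along the rail to the rear. Pushed to the rear, the eye gives way (1 to 2 N) for 4 to 67 mm, each time different, until a clamped stop collar behind it holds it.
- key_rail: Key rail, fixed to the worktop: dark steel, 143 x 34 x 8 mm, with a 14 mm high cross-piece at each end; the eye's slider on it is 22 x 26 mm, top at 15.5 mm; the stop collar is 19 mm high. Origin on the worktop, below the eye's bar when the eye is at its front stop, 19 mm behind the rail's front end; +x along the rail to the rear, z up.
- stamp_mid (a point): Bystander: wooden hand stamp with a turned knob, 32 x 44 x 65 mm; its centre.
- sweet_tin_mid (a point): Bystander: round sweet tin, 65 mm across, 40 mm high; its centre.
- choc_bar_mid (a point): Bystander: wrapped chocolate bar, 64 x 140 x 12 mm, lying flat; its centre.
- gift_box_mid (a point): Bystander: flat brown gift box, 62 x 100 x 30 mm; its centre.
- key: The whole key; its origin lies on its underside, 50 mm ahead of the fob's centre along the fob's x; axes as for the fob's centre.
Not all that is in view belongs to the job. There is more than one size of the key_rail; the job needs the largest.

How it is judged:
By the outcome, as a careful person would: the job done as asked, in the order asked, and still so for the second after the job is handed in, with the robot touching nothing.
It also fails if it takes over 48 s, if anything falls off the work surface, if the arm or the gripper's body presses on something with over 40 N, if the wrist force passes 120 N, or if a joint passes its speed limit or range.

## Working session

There is one attempt and no reset: what is moved stays moved. The work goes in short steps, each a Python script; the robot and the scene stay as the last script left them, time stands still between calls to the robot, and variables do not carry over. Pictures are saved under pics/ and viewed, on a budget of 10 in all, crops included, one or two more only if the job needs it, and the job is handed in when it is done.

```bash
ls; mkdir -p pics; python3 - <<'E'
from station import bot
import cv2,numpy as np
s=bot.sense();print(s)
for n in("scene","top"):
    im,d=bot.get_image(n);np.savez(f"pics/{n}.npz",im=im,d=d)
    p=bot.camera_params(n);print(n,p)
    cv2.imwrite(f"pics/{n}0.png",im[:,:,::-1])
E
```

```text
pics
{'time_s': 0.0, 'joints': array([ 9.85930613e-01,  2.21224483e-01,  1.52759535e+00, -1.27757197e-05,
        1.39475176e+00, -1.26101798e-01]), 'joint_vel': array([-0.00052024, -0.00157885,  0.0024738 ,  0.00113392,  0.00180489,
       -0.0018754 ]), 'effort': array([-6.10307434e-04, -4.96912658e+01, -3.89375460e+01, -4.46291215e-04,
        1.15582970e-02, -1.39425632e-05]), 'eef_pos': array([0.27645002, 0.55986807, 0.23820862]), 'ee_rot': array([ 2.27374506e-01,  9.73806888e-01, -9.29793530e-04, -3.38483553e-04]), 'wrist_force': array([-1.08386472, -0.437036  , -0.0797909 ]), 'torque': array([ 0.03462329, -0.00634971,  0.08800671]), 'opening': 1.0012101047262516}
scene {'K': array([[512.7284982 ,   0.        , 319.4896519 ],
       [  0.        , 512.7284982 , 203.71267981],
       [  0.        ,   0.        ,   1.        ]]), 'R': array([[ 0.60268941, -0.79793176,  0.00838961],
       [-0.39979308, -0.31103504, -0.86221963],
       [ 0.69060189,  0.51629653, -0.50646512]]), 't': array([-0.32880166,  0.22359748,  1.25852257])}
top {'K': array([[401.86278036,   0.        , 318.76667796],
       [  0.        , 401.86278036, 198.76360422],
       [  0.        ,   0.        ,   1.        ]]), 'R': array([[ 0.01934082, -0.99964983,  0.01805972],
       [-0.98121167, -0.02244597, -0.1916242 ],
       [ 0.19196246, -0.01401424, -0.9813022 ]]), 't': array([-0.07701987,  0.48728693,  0.98754623])}
```

View pics/top0.png

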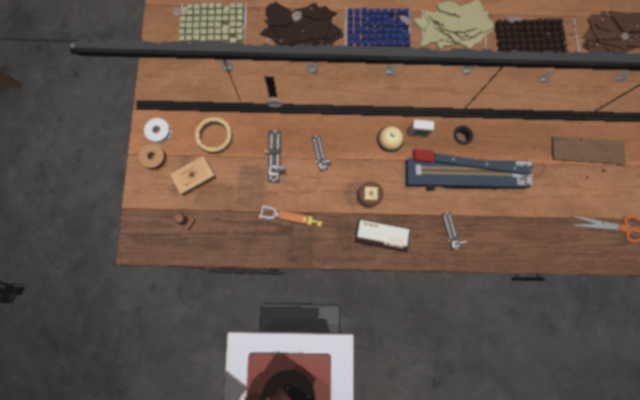

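View pics/scene0.png

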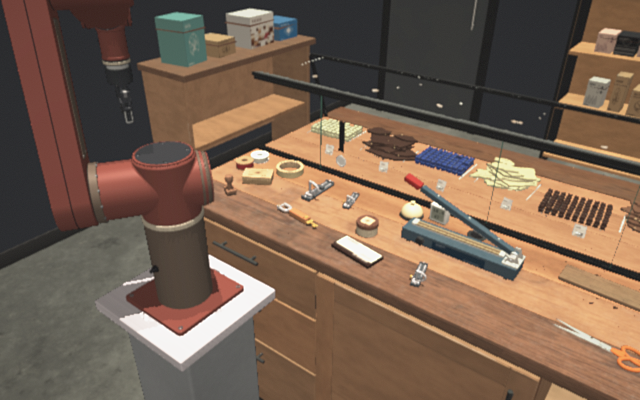

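```bash
cat > h.py <<'E'
import numpy as np,cv2
def ray(p,u,v):
    d=p["R"].T@np.linalg.solve(p["K"],[u,v,1.]);return -p["R"].T@p["t"],d
def onz(p,u,v,z):
    c,d=ray(p,u,v);return c+d*(z-c[2])/d[2]
def dep(p,d,u,v):
    c,r=ray(p,u,v);return c+r*d[int(v),int(u)]
def tri(obs): # obs: list (p,u,v)
    A=np.zeros((3,3));b=np.zeros(3)
    for p,u,v in obs:
        c,d=ray(p,u,v);d/=np.linalg.norm(d);M=np.eye(3)-np.outer(d,d);A+=M;b+=M@c
    X=np.linalg.solve(A,b)
    return X,[np.linalg.norm((np.eye(3)-np.outer(d/np.linalg.norm(d),d/np.linalg.norm(d)))@(X-c)) for c,d in (ray(*o) for o in obs)]
def proj(p,X):
    q=p["K"]@(p["R"]@X+p["t"]);return q[:2]/q[2]
E
python3 - <<'E'
from h import *;from station import bot
np.set_printoptions(precision=3,suppress=True)
p=bot.camera_params("top");f=np.load("pics/top.npz");im,d=f["im"],f["d"]
for u,v in[(274,131),(274,155),(274,172),(273,179),(315,137),(323,167),(446,213),(456,246),(265,212),(290,216),(318,222),(274,107),(274,50),(200,107),(400,250),(274,200),(180,219),(370,194),(390,138),(383,234),(192,175),(212,135),(156,130),(420,127)]:
    print(u,v,dep(p,d,u,v),onz(p,u,v,0.01))
cv2.imwrite("pics/crop1.png",cv2.resize(im[115:245,170:340,::-1],None,fx=4.6,fy=4.6,interpolation=cv2.INTER_CUBIC))
E
```

```text
274 131 [0.682 0.059 0.014] [0.684 0.06  0.01 ]
274 155 [0.615 0.057 0.008] [0.615 0.057 0.01 ]
274 172 [0.566 0.055 0.015] [0.567 0.055 0.01 ]
273 179 [0.546 0.056 0.016] [0.548 0.057 0.01 ]
315 137 [ 0.67  -0.054  0.009] [ 0.669 -0.054  0.01 ]
323 167 [ 0.585 -0.077  0.007] [ 0.584 -0.077  0.01 ]
446 213 [ 0.465 -0.407  0.011] [ 0.465 -0.408  0.01 ]
456 246 [ 0.378 -0.432  0.006] [ 0.378 -0.43   0.01 ]
265 212 [0.458 0.075 0.003] [0.457 0.074 0.01 ]
290 216 [0.446 0.007 0.02 ] [0.448 0.008 0.01 ]
318 222 [ 0.434 -0.066  0.009] [ 0.434 -0.066  0.01 ]
274 107 [0.753 0.062 0.013] [0.754 0.063 0.01 ]
274 50 [0.75  0.036 0.306] [0.929 0.07  0.01 ]
200 107 [0.75  0.269 0.007] [0.749 0.268 0.01 ]
400 250 [ 0.364 -0.281  0.016] [ 0.364 -0.282  0.01 ]
274 200 [0.492 0.053 0.002] [0.49  0.052 0.01 ]
180 219 [0.427 0.279 0.062] [0.434 0.297 0.01 ]
370 194 [ 0.507 -0.201  0.038] [ 0.512 -0.205  0.01 ]
390 138 [ 0.661 -0.255  0.041] [ 0.672 -0.261  0.01 ]
383 234 [ 0.405 -0.238  0.01 ] [ 0.405 -0.238  0.01 ]
192 175 [0.548 0.267 0.034] [0.553 0.275 0.01 ]
212 135 [0.671 0.231 0.001] [0.668 0.229 0.01 ]
156 130 [0.681 0.386 0.003] [0.678 0.383 0.01 ]
420 127 [ 0.688 -0.333  0.055] [ 0.706 -0.345  0.01 ]
```

View pics/crop1.png

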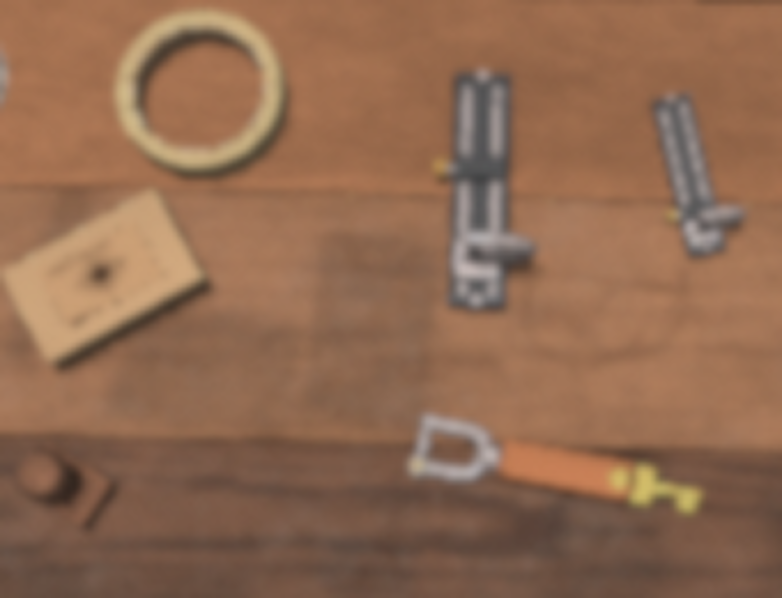

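Candidates (top picture): rails at (274,155), (320,152) and (452,230). The first is longest, ~140 mm by its end points, so it is the job's rail; its eye stands at the front end, near (274,172). The key is only at (290,216): orange fob, hook mouth to the left (265,212), brass key to the right (318,222). The crop confirms both. The collar shows at about (273,151), with its yellow screw beside it. The glass guard is at x≈0.75, beyond the work.

Next, two close wrist views.

```bash
cat >> h.py <<'E'
def quat(a): # tool down, jaw axis (tool y) at angle a rad in world xy
    b=(a+np.pi/2)/2;return [np.cos(b),np.sin(b),0,0]
def snap(bot,name):
    p=bot.camera_params("wrist");im,d=bot.get_image("wrist")
    np.savez(f"pics/{name}.npz",im=im,d=d,**p);return p,im,d
def load(name):
    f=np.load(f"pics/{name}.npz");return {k:f[k] for k in"KRt"},f["im"],f["d"]
E
python3 - <<'E'
from h import *;from station import bot
np.set_printoptions(precision=3,suppress=True)
ims=[]
for i,(x,y,z) in enumerate([(.45,.03,.24),(.49,.09,.24)]):
    bot.reach([x,y,z],quat(np.radians(-8)));bot.pause(.15)
    p,im,d=snap(bot,f"w{i}");ims.append(im[:,:,::-1]);print(p["K"][0],-p["R"].T@p["t"],p["R"][2])
print(bot.sense()["time_s"],bot.sense()["joints"])
cv2.imwrite("pics/w01.png",np.hstack([cv2.resize(i,(400,250),interpolation=cv2.INTER_AREA) for i in ims]))
cv2.imwrite("pics/w0.png",ims[0])
E
```

```text
[348.53    0.    318.061] [0.459 0.096 0.375] [-0.036 -0.256 -0.966]
[348.53    0.    318.061] [0.498 0.155 0.374] [-0.037 -0.257 -0.966]
2.9 [ 0.022 -0.088  1.85  -0.     1.38   0.163]
```

View pics/w01.png

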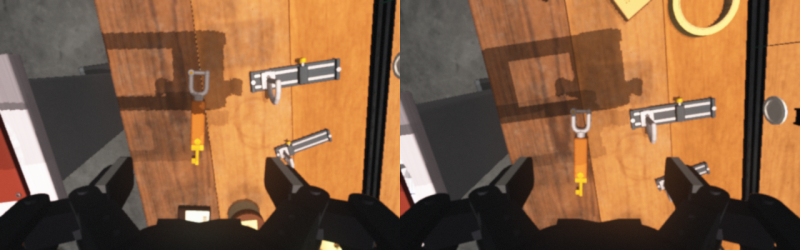

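Both views show the key (left view: hook (200,82), fob (198,122), brass (196,152)) and the long rail (left view: (250–340, 60–95)), with the eye's D bow at (275,88) and the collar screw at (303,62). Now I'll measure both at full resolution.

```bash
python3 - <<'E'
from h import *
np.set_printoptions(precision=4,suppress=True)
tiles=[]
for n,(u0,v0,u1,v1) in (("w0",(575-1*0-180,88,555,168)),("w1",(455,148,615,228))):
    p,im,d=load(n)
    U,V=np.meshgrid(np.arange(640)+0.,np.arange(400)+0.)
    c=-p["R"].T@p["t"]
    D=np.stack([U,V,np.ones_like(U)],-1)@np.linalg.inv(p["K"]).T@p["R"]
    P=c+D*d[...,None]
    near=(P[...,0]>.38)&(P[...,0]<.50)&(P[...,1]>-.1)&(P[...,1]<.13)
    hsv=cv2.cvtColor(im,cv2.COLOR_RGB2HSV)
    m=near&(P[...,2]>.012)&(P[...,2]<.03)&(d>0)
    w=near&(P[...,2]<.004);print(n,"table z",np.median(P[...,2][w]),"key px",m.sum(),"z",np.percentile(P[...,2][m],[10,50,90]))
    fo=m&(hsv[...,1]>120)
    k,l,st,_=cv2.connectedComponentsWithStats(fo.astype(np.uint8));b=1+st[1:,4].argmax()
    q=P[l==b];X=q[:,:2].astype(np.float32);r=cv2.minAreaRect((X*1000));print(" fob rect",r,"ztop",np.median(q[:,2]))
    print(" px mean",U[l==b].mean(),V[l==b].mean(),"hsv",np.median(hsv[l==b],axis=0))
    # rail: heights
    R=(P[...,0]>.50)&(P[...,0]<.72)&(P[...,1]>.0)&(P[...,1]<.11)&(d>0)
    for lo,hi in((.005,.011),(.017,.03),(.03,.055),(.055,.07)):
        a=R&(P[...,2]>lo)&(P[...,2]<hi);Q=P[a]
        if len(Q):print(" rail",lo,hi,len(Q),Q.mean(0),Q.min(0),Q.max(0))
    tiles.append(cv2.resize(im[v0:v1,u0:u1,::-1],(640,320),interpolation=cv2.INTER_CUBIC)[:300])
cv2.imwrite("pics/rails.png",np.vstack(tiles))
E
```

```text
w0 table z 5.284382222370265e-05 key px 2479 z [0.0129 0.019  0.0207]
 fob rect ((443.2267761230469, -2.640625), (88.72642517089844, 23.991456985473633), 80.53021240234375) ztop 0.019771347767274627
 px mean 316.7117393976644 197.21942224953904 hsv [ 14. 193. 235.]
 rail 0.005 0.011 3110 [0.6204 0.0604 0.0081] [0.5397 0.0414 0.005 ] [0.6785 0.0802 0.011 ]
 rail 0.017 0.03 690 [0.6028 0.0564 0.02  ] [0.5567 0.0281 0.017 ] [0.6299 0.0853 0.0299]
 rail 0.03 0.055 217 [0.5656 0.0401 0.0443] [0.5633 0.0226 0.03  ] [0.5712 0.0626 0.0549]
 rail 0.055 0.07 273 [0.5668 0.049  0.0593] [0.5635 0.033  0.0551] [0.5712 0.0625 0.0626]
w1 table z 9.949249051516285e-05 key px 2196 z [0.013  0.019  0.0208]
 fob rect ((444.2580261230469, 0.8244361877441406), (82.0037841796875, 23.293092727661133), 80.48126220703125) ztop 0.01982711006518001
 px mean 289.35335689045934 252.38233215547703 hsv [ 14. 193. 235.]
 rail 0.005 0.011 2864 [0.6188 0.0608 0.0081] [0.5398 0.0414 0.0051] [0.6802 0.0851 0.011 ]
 rail 0.017 0.03 574 [0.6044 0.0572 0.0201] [0.5584 0.0274 0.017 ] [0.6298 0.0852 0.0299]
 rail 0.03 0.055 147 [0.566  0.0436 0.044 ] [0.5635 0.0228 0.03  ] [0.5713 0.0627 0.0549]
 rail 0.055 0.07 231 [0.5671 0.0497 0.0593] [0.5637 0.0332 0.055 ] [0.5713 0.0625 0.0631]
```

View pics/rails.png

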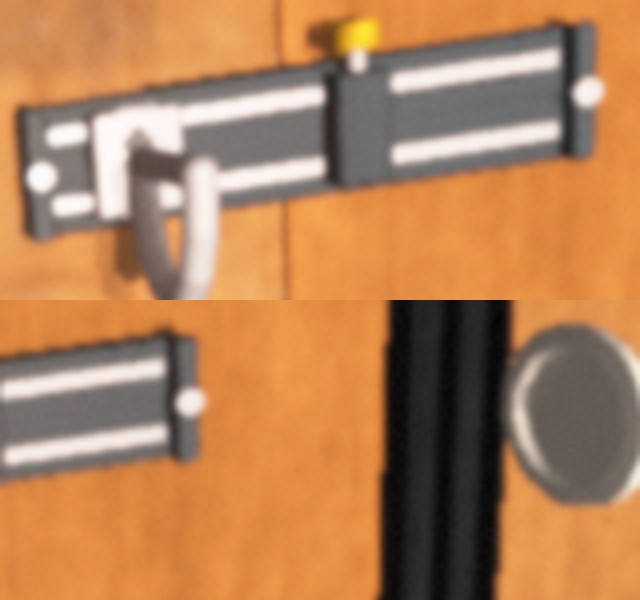

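```bash
cat >> h.py <<'E'
def cloud(p,d):
    U,V=np.meshgrid(np.arange(640)+0.,np.arange(400)+0.)
    return -p["R"].T@p["t"]+(np.stack([U,V,np.ones_like(U)],-1)@np.linalg.inv(p["K"]).T@p["R"])*d[...,None]
def box(P,lo,hi): return ((P>np.array(lo))&(P<np.array(hi))).all(-1)
E
cat > meas.py <<'E'
from h import *
np.set_printoptions(precision=4,suppress=True)
F=[]
for n in("w0","w1"):
    p,im,d=load(n);P=cloud(p,d);hsv=cv2.cvtColor(im,cv2.COLOR_RGB2HSV)
    f=box(P,(.38,-.1,.0175),(.5,.13,.023))&(abs(hsv[...,0].astype(int)-14)<5)&(hsv[...,1]>130)
    r=cv2.minAreaRect((P[f][:,:2]*1000).astype(np.float32));F.append(r[0]);print(n,"fob",r)
    y=box(P,(.36,-.15,.005),(.5,.13,.03))&(hsv[...,0]>20)&(hsv[...,0]<35)&(hsv[...,1]>130);print(" brass",P[y].mean(0),P[y][:,1].min(),P[y][:,1].max())
    h=box(P,(.40,.02,.006),(.5,.13,.018))&(hsv[...,1]<90);print(" hook",P[h].min(0),P[h].max(0))
    m=box(P,(.5,0,.006),(.72,.11,.0165))&(hsv[...,1]<90)
    print(" plate",cv2.minAreaRect((P[m][:,:2]*1000).astype(np.float32)))
    t=P[box(P,(.5,0,.058),(.6,.11,.07))];print(" D top",t[:,0].mean(),t[:,1].min(),t[:,1].max(),t[:,2].max())
    c=P[box(P,(.585,.0,.017),(.66,.071,.025))];print(" collar",np.percentile(c[:,0],[2,98]),np.percentile(c[:,1],[2,98]))
    s=P[box(P,(.54,.0,.0145),(.60,.11,.0165))];print(" slider",np.percentile(s,[2,98],axis=0)[:,:2].ravel())
E
python3 meas.py
```

```text
w0 fob ((444.2406005859375, 3.3203125), (75.28047943115234, 23.519351959228516), 80.36883544921875)
 brass [ 0.4353 -0.0458  0.0138] -0.07371872787123196 -0.022516728661599275
 hook [0.4371 0.0414 0.0094] [0.4743 0.0927 0.018 ]
 plate ((611.4363403320312, 60.26665496826172), (143.7835235595703, 34.66088104248047), 1.373518705368042)
 D top 0.5669765129286651 0.038883741261153786 0.06249283812402936 0.06262345290185639
 collar [0.6162 0.6296] [0.0461 0.0705]
 slider [0.5412 0.0459 0.5774 0.0717]
w1 fob ((444.6573791503906, 3.649658203125), (74.9587173461914, 22.930438995361328), 80.26033020019531)
 brass [ 0.4348 -0.0457  0.0142] -0.07421562477932739 -0.021962048248176463
 hook [0.4379 0.0409 0.0086] [0.4743 0.0929 0.018 ]
 plate ((611.18505859375, 60.545650482177734), (142.89016723632812, 33.56694030761719), 0.7070274353027344)
 D top 0.5672367940561348 0.040716008792387764 0.06253885590689358 0.06311621286753322
 collar [0.6163 0.6295] [0.0463 0.0706]
 slider [0.5408 0.0468 0.5779 0.0716]
```

Heights and sizes agree with the description: fob top 19.8 mm, plate 143×34 mm, D top 62.6 mm. The eye's bar is at about (0.567, 0.059), the collar's front face at x≈0.616, and the rail's yaw about 1.1°. Now the grasp.

```bash
python3 - <<'E'
from h import *;from station import bot
np.set_printoptions(precision=4,suppress=True)
a=np.radians(-9.7);x,y=.4435,-.0027
bot.reach([x,y,.07],quat(a));bot.gripper_to(.6,60)
print(bot.movel([x,y,.0105],rate=.08,until_force=8),bot.sense()["eef_pos"])
bot.gripper_to(0,80);s=bot.sense();print(s["opening"],s["eef_pos"],s["wrist_force"])
bot.movel([x,y,.12],rate=.15);s=bot.sense();print(s["opening"],s["wrist_force"],s["torque"],s["time_s"])
ra=np.radians(1.1);t=np.array([.567,.059])-.119*np.array([np.cos(ra),np.sin(ra)])
bot.reach([*t,.12],quat(ra-np.pi/2));bot.pause(.2)
s=bot.sense();print(s["eef_pos"],s["joints"],s["wrist_force"],s["time_s"])
p,im,d=snap(bot,"w2");cv2.imwrite("pics/w2.png",im[:,:,::-1])
E
```

```text
False [ 0.4439 -0.0028  0.0108]
0.2579452631853714 [ 0.4443 -0.0028  0.0114] [-1.8073  0.7568  4.4462]
0.25931864104138364 [ 0.0545  0.6304 -2.223 ] [ 0.0008 -0.0034 -0.0244] 6.2917
[0.448  0.0566 0.1199] [-0.0493 -0.0765  2.0767 -0.      1.1415  1.5021] [-0.7444  0.093  -1.8662] 7.85
```

View pics/w2.png

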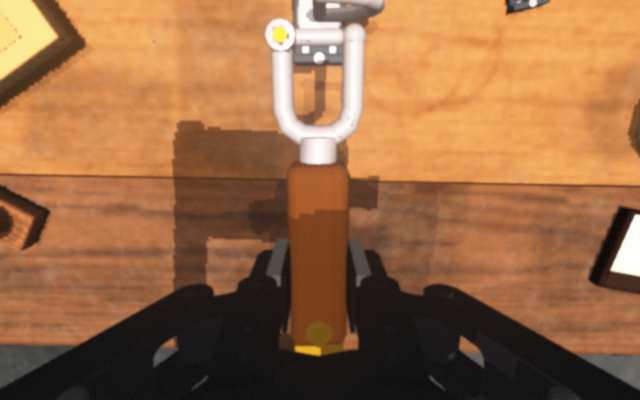

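The key is held straight: fob at (318,250), arms at columns 284 and 353, gate hinge at (280,35). The rail is visible behind the mouth. Next I measure the hook in the tool frame, then descend.

```bash
python3 - <<'E'
from h import *;from station import bot
np.set_printoptions(precision=4,suppress=True)
s=bot.sense();ra=np.radians(1.1);X=np.array([np.cos(ra),np.sin(ra),0]);Y=np.array([-X[1],X[0],0])
p,im,d=load("w2");P=cloud(p,d)-s["eef_pos"];Q=np.stack([P@X,P@Y,P[...,2]],-1)
h=box(Q,(.03,-.03,-.03),(.12,.03,.02))
def med(q): return np.median(q,0),len(q)
for lo in(.03,.04,.06,.066,.072,.078,.084,.09):
    q=Q[h&(Q[...,0]>lo)&(Q[...,0]<lo+.005)]
    if len(q):
        L=q[q[:,1]>.004];R=q[q[:,1]<-.004]
        print(lo,"L",[L[:,1].min(),L[:,1].max(),L[:,2].max()] if len(L) else 0,"R",[R[:,1].min(),R[:,1].max(),R[:,2].max()] if len(R) else 0)
print("xmax",Q[h][:,0].max(),"xmax R",Q[h&(Q[...,1]<-.008)][:,0].max())
f=box(Q,(.0,-.02,-.03),(.04,.02,.02));print("fob front x, top z",[ (Q[f&(abs(Q[...,0]-x)<.003)][:,2].max()) for x in(.02,.03,.04)],Q[f&(Q[...,2]>.004)][:,0].max())
E
```

```text
0.03 L [np.float64(0.004021402700973412), np.float64(0.01268096345122224), np.float64(0.010348727415059905)] R [np.float64(-0.011308583651462192), np.float64(-0.004124367587931709), np.float64(0.009757533285118275)]
0.04 L [np.float64(0.004008636006087458), np.float64(0.01190483783967274), np.float64(0.009242256446655411)] R [np.float64(-0.010995594280771607), np.float64(-0.004060280530699517), np.float64(0.009003080695366789)]
0.06 L [np.float64(0.008608794880597518), np.float64(0.017599518674527734), np.float64(0.003958008477993713)] R [np.float64(-0.01636204161967909), np.float64(-0.007207484751781536), np.float64(0.003493555917094937)]
0.066 L [np.float64(0.009812115437111815), np.float64(0.017500264577623038), np.float64(0.003651696330261356)] R [np.float64(-0.016185613424083537), np.float64(-0.008207130740786254), np.float64(0.003724445424807127)]
0.072 L [np.float64(0.009758834211452069), np.float64(0.01768119342401568), np.float64(0.004995927971165354)] R [np.float64(-0.01628107665122856), np.float64(-0.008410762523355422), np.float64(0.0037092380635853905)]
0.078 L [np.float64(0.009757243072791166), np.float64(0.017836675879816327), np.float64(0.0037387548008838423)] R [np.float64(-0.016154482673710814), np.float64(-0.008280010889761196), np.float64(0.004106010204473903)]
0.084 L [np.float64(0.004158589381521936), np.float64(0.01924198137357935), np.float64(0.005395910040447399)] R [np.float64(-0.016463987617828073), np.float64(-0.004010717238217719), np.float64(0.003909676564928577)]
0.09 L [np.float64(0.004168800456549086), np.float64(0.018727964075199128), np.float64(0.00498723246785579)] R [np.float64(-0.015891169700690655), np.float64(-0.004258779671317409), np.float64(0.0035391582067648975)]
xmax 0.09387573490620908 xmax R 0.09271937046288838
fob front x, top z [np.float64(0.010237393791142496), np.float64(0.010348727415059905), np.float64(0.010102118322877551)] 0.039996126080386024
```

```bash
cat > push.py <<'E'
from h import *;from station import bot
np.set_printoptions(precision=3,suppress=True)
ra=np.radians(1.1);X=np.array([np.cos(ra),np.sin(ra),0]);B=np.array([.567,.059,.037])
def at(s): return B+X*s   # s = TCP distance along rail from initial bar position
def F(n=4):
    f=[]
    for _ in range(n): f.append(bot.sense()["wrist_force"]);bot.pause(.015)
    f=np.mean(f,0);return np.array([f@X,f[1]*X[0]-f[0]*X[1],f[2]])
E
python3 - <<'E'
from push import *
bot.movel(at(-.119),rate=.12);bot.pause(.2);f0=F();print("f0",f0,bot.sense()["time_s"])
np.save("f0.npy",f0)
im,_=bot.get_image("top");cv2.imwrite("pics/top1.png",im[:,:,::-1])
print(bot.movel(at(-.103),rate=.05,until_force=6),F()-f0)
for s in(-.090,-.080,-.070,-.066):
    r=bot.movel(at(s),rate=.04,until_force=8);print(s,r,F()-f0,bot.sense()["eef_pos"])
    if r:break
print(bot.sense()["time_s"])
p,im2,d=snap(bot,"w3")
sc,ds=bot.get_image("scene");t2,_=bot.get_image("top")
cv2.imwrite("pics/chk.png",np.vstack([np.hstack([cv2.resize(im2[:150,200:440,::-1],(400,250)),cv2.resize(t2[130:205,220:340,::-1],(400,250),interpolation=cv2.INTER_CUBIC)]),cv2.resize(sc[150:250,240:400,::-1],(560,350),interpolation=cv2.INTER_CUBIC)[:, :800] if 0 else cv2.copyMakeBorder(cv2.resize(sc[150:250,240:400,::-1],(560,350),interpolation=cv2.INTER_CUBIC),0,0,0,240,cv2.BORDER_CONSTANT)]))
E
```

```text
f0 [ 0.337 -0.061 -1.355] 9.0083
False [-0.142  0.083  0.323]
-0.09 False [-0.343  0.176  0.537] [0.477 0.057 0.037]
-0.08 False [-0.235 -0.007 -0.007] [0.487 0.057 0.037]
-0.07 False [-0.134 -0.169 -0.215] [0.497 0.058 0.037]
-0.066 False [-0.59   0.042  0.052] [0.501 0.058 0.037]
11.3833
```

View pics/chk.png

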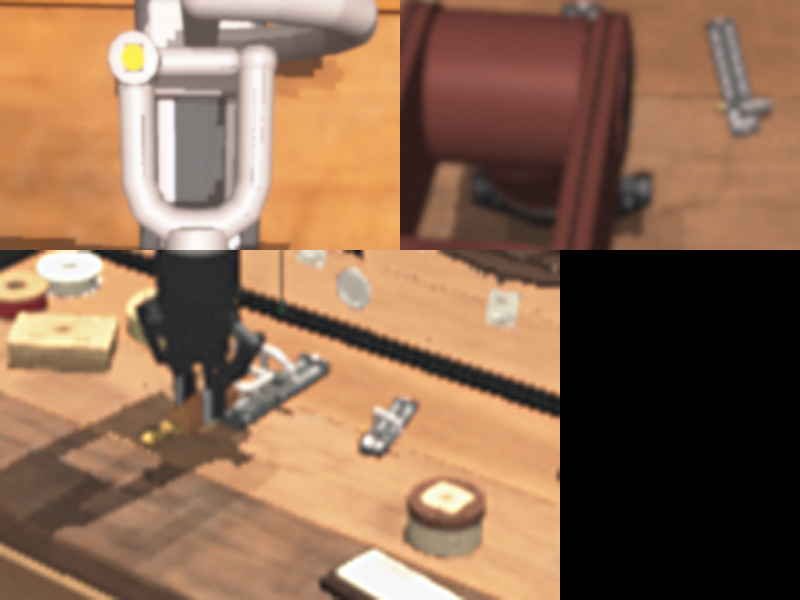

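The gate (tile (200,60)) is shut and the eye's bar stands just ahead of it, bow to the right; the eye is sliding back. I check the bar's lateral place in the mouth from the depth, then push on in small steps with a force guard.

```bash
python3 - <<'E'
from push import *
s=bot.sense();Y=np.array([-X[1],X[0],0])
p,im,d=load("w3");P=cloud(p,d)-s["eef_pos"];Q=np.stack([P@X,P@Y,P[...,2]],-1)
for lo,hi in((-.012,-.006),(.006,.012),(.012,.018),(.018,.024),(.024,.03)):
    q=Q[box(Q,(.088,-.05,lo),(.125,.03,hi))]
    if len(q):print(lo,len(q),"x",q[:,0].min(),q[:,0].max(),"y",q[:,1].min(),q[:,1].max())
    L=q[(q[:,1]>-.008)] if len(q) else q
    if len(L):print("   left part x",np.percentile(L[:,0],[5,95]),"y",np.percentile(L[:,1],[2,98]))
h=Q[box(Q,(.068,-.03,-.006),(.08,.03,.008))];print("arms y",h[h[:,1]<-.004][:,1].min(),h[h[:,1]<-.004][:,1].max(),h[h[:,1]>.004][:,1].min(),h[h[:,1]>.004][:,1].max())
E
```

```text
-0.012 378 x 0.09113373998764959 0.09781102164515372 y -0.03243006846353019 0.003693401901631885
   left part x [0.093 0.095] y [-0.004  0.004]
0.006 292 x 0.09114712512066143 0.09761321722302387 y -0.0350768895556195 0.0036395578056172616
   left part x [0.091 0.094] y [-0.004  0.004]
0.012 548 x 0.0911981929622439 0.09691411912947381 y -0.03238733308981319 0.0037191107686850877
   left part x [0.091 0.094] y [-0.003  0.003]
0.018 1185 x 0.09121541355062139 0.09542775444057171 y -0.02635523104428522 0.003662689860222912
   left part x [0.091 0.094] y [-0.008  0.003]
0.024 93 x 0.09193776506603878 0.09380371845876657 y -0.013476016767943433 0.0015250236925409694
   left part x [0.092 0.094] y [-0.007  0.001]
arms y -0.016259891121379513 -0.00821986959609489 0.009731380497585939 0.017824411986157394
```

```bash
python3 - <<'E'
from push import *
f0=np.load("f0.npy");pk=0;s=-.066
while s<-.0245:
    s+=.002 if s<-.042 else .0015
    r=bot.movel(at(s),rate=.03,until_force=7);f=F(3)-f0;print(round(s,4),r,f,bot.sense()["eef_pos"][0])
    if r and f[0]<-10:print("STOP hard");break
    pk=min(pk,f[0])
    if pk<-2.5 and f[0]>pk*.35 and s>-.045:print("snap");break
print(bot.sense()["time_s"],bot.sense()["opening"])
p,im,d=snap(bot,"w4");cv2.imwrite("pics/w4.png",cv2.resize(im[:200,180:460,::-1],(560,400),interpolation=cv2.INTER_CUBIC))
E
```

```text
-0.064 False [-0.934  0.453  0.183] 0.5030342373907774
-0.062 False [-0.452 -0.189  0.253] 0.5050975014260447
-0.06 False [-1.15  -0.454  0.731] 0.5071696734101244
-0.058 False [-1.512 -0.184  0.21 ] 0.509144312202411
-0.056 False [-2.659  0.908  1.096] 0.510692700013685
-0.054 False [-3.304  0.824  0.563] 0.5128568508126656
-0.052 False [-4.001  1.136  0.857] 0.514932076946282
-0.05 False [-3.938  0.777 -0.217] 0.5168319876064595
-0.048 False [-4.047  0.751 -0.381] 0.518793446365819
-0.046 False [-4.363  1.913 -0.903] 0.5210041802437586
-0.044 False [-3.032  2.637 -0.856] 0.5232786219565744
-0.042 False [-2.865  3.091 -1.162] 0.5254046359403706
-0.0405 False [-3.094  2.936 -0.491] 0.5267876049853916
-0.039 False [-2.432  3.377 -1.352] 0.5282821134314029
-0.0375 False [-2.484  3.439 -0.644] 0.5297587430018724
-0.036 False [-2.03   3.43  -1.132] 0.5312566786539298
-0.0345 False [-0.973  3.332 -1.107] 0.5329602559868705
snap
16.6333 0.2602992639458468
```

View pics/w4.png

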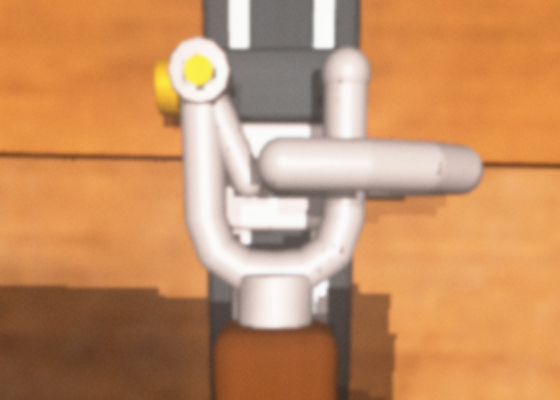

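The gate is still open: its tip at (248,188) lies against the bar at (275,162). My snap test was premature, since the side force of 3.3 N remains. I push on until the side force vanishes.

```bash
python3 - <<'E'
from push import *
f0=np.load("f0.npy");s=-.0345
while s<-.0245:
    s+=.001
    r=bot.movel(at(s),rate=.02,until_force=6);f=F(3)-f0;print(round(s,4),r,f)
    if abs(f[1])<1.3:print("snap");break
    if f[0]<-8:print("hard");break
print(bot.sense()["time_s"],bot.sense()["opening"])
p,im,d=snap(bot,"w5");cv2.imwrite("pics/w5.png",cv2.resize(im[:200,180:460,::-1],(560,400),interpolation=cv2.INTER_CUBIC))
E
```

```text
-0.0335 False [-1.502  2.74   0.068]
-0.0325 False [-0.149  3.601 -0.958]
-0.0315 False [ 0.067  3.602 -0.352]
-0.0305 False [ 0.896  4.538 -0.999]
-0.0295 False [ 1.164  4.635 -0.228]
-0.0285 False [-0.343  0.05   0.26 ]
snap
18.4833 0.255892882233212
```

View pics/w5.png

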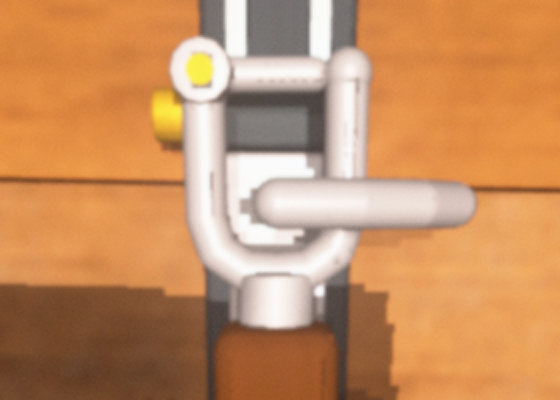

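The gate is now shut across the mouth (row 72), the side force has gone, and the bar is inside the hook. Pulling back to the front stop.

```bash
python3 - <<'E'
from push import *
f0=np.load("f0.npy")
r=bot.movel(at(-.080),rate=.05,until_force=7);print(r,F()-f0,bot.sense()["eef_pos"])
s=-.080
while not r and s>-.1:
    s-=.0025;r=bot.movel(at(s),rate=.025,until_force=7);f=F(3)-f0;print(round(s,4),r,f)
    if f[0]>4.5:break
e=bot.sense()["eef_pos"];print(e,bot.sense()["time_s"])
p,im,d=snap(bot,"w6");P=cloud(p,d);hsv=cv2.cvtColor(im,cv2.COLOR_RGB2HSV)
t=P[box(P,(.52,.0,.05),(.66,.11,.07))];print("D",len(t),t[:,0].min(),t[:,0].max(),t[:,1].max() if len(t) else 0)
cv2.imwrite("pics/w6.png",cv2.resize(im[:200,180:460,::-1],(560,400),interpolation=cv2.INTER_CUBIC))
E
```

```text
False [-0.611  0.105  0.307] [0.487 0.057 0.037]
-0.0825 False [ 0.447  0.034 -0.421]
-0.085 False [ 0.381 -0.005  0.135]
-0.0875 False [ 0.181 -0.622  0.047]
-0.09 False [-0.255  0.077  0.356]
-0.0925 False [ 6.1    0.651 -2.996]
[0.476 0.057 0.038] 21.2833
D 2880 0.5542749155517349 0.5627941734873239 0.06267641219441066
```

View pics/w6.png

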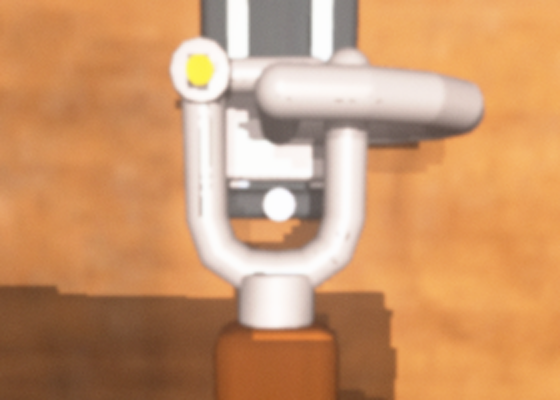

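The bar is at x≈0.5585, which matches the front stop (0.5588 from the plate), the force rose to 6 N there, and the slider is against the front cross-piece. I ease off, lower until the hook rests, and let go.

```bash
python3 - <<'E'
from push import *
f0=np.load("f0.npy")
q=at(-.0898);bot.movel(q,rate=.02);bot.pause(.1);print(F()-f0)
q[2]=.0205;print(bot.movel(q,rate=.03,until_force=2.5),F()-f0,bot.sense()["eef_pos"])
bot.gripper_to(.5);bot.pause(.3);print(bot.sense()["wrist_force"])
e=bot.sense()["eef_pos"];bot.movel([e[0],e[1],.14],rate=.12)
bot.reach([.43,.057,.25],bot.sense()["ee_rot"]);bot.pause(.3)
p,im,d=snap(bot,"w7");P=cloud(p,d);hsv=cv2.cvtColor(im,cv2.COLOR_RGB2HSV)
t=P[box(P,(.52,.0,.055),(.66,.11,.07))];print("D",len(t),t.min(0),t.max(0))
f=box(P,(.38,-.05,.004),(.54,.15,.05))&(abs(hsv[...,0].astype(int)-14)<5)&(hsv[...,1]>150);print("fob",P[f].min(0),P[f].max(0))
print(bot.sense()["time_s"])
u,v=proj(p,np.array([.52,.057,.02])).astype(int);print(u,v)
a=max(0,v-100);b=max(0,u-140)
cv2.imwrite("pics/w7.png",cv2.resize(im[a:a+200,b:b+280,::-1],(784,560),interpolation=cv2.INTER_CUBIC))
E
```

```text
[-0.213 -0.436  0.405]
True [-1.843 -0.476  6.073] [0.477 0.057 0.026]
[-0.181  0.207 -0.026]
D 329 [0.554 0.033 0.055] [0.562 0.062 0.063]
fob [0.403 0.043 0.005] [0.521 0.071 0.031]
24.9083
320 77
```

View pics/w7.png

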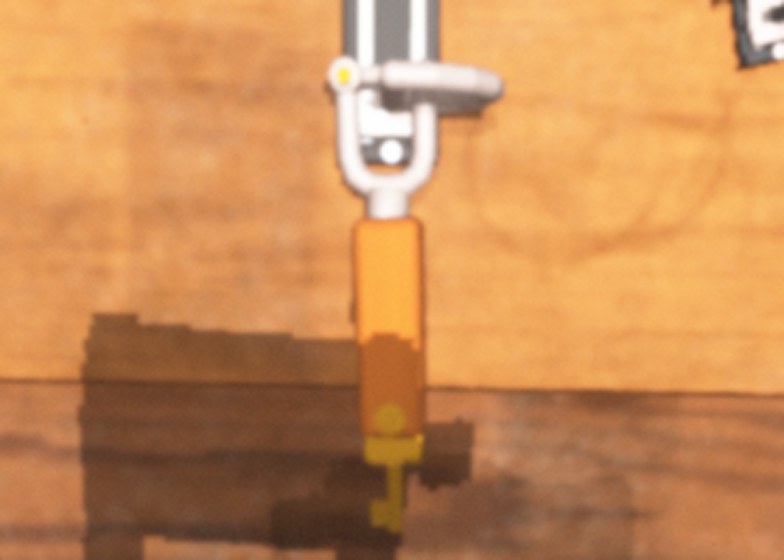

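The key is released and at rest. The hook is still round the bar, the gate looks shut between the hinge (345,75) and the nose beside the bow, and the slider is against the front cross-piece. D bar x = 0.554–0.562, so its centre is 0.558, at the front stop. Handing in.

```bash
python3 - <<'E'
from station import bot
s=bot.sense();print(s["time_s"],s["wrist_force"]);bot.close_job()
E
```

```text
24.9083 [-0.2783213  -0.91683873  0.42733307]
the job is handed in; nothing more can be done
```

The key is clipped onto the eye of the longest rail (143 mm plate). The eye is at the front end of its rail, and the key is released and at rest. I handed the job in at 24.9 s.

- **Clipping:** I gripped the key across its fob and pushed the eye back to its collar. The highest push force in my readings was about 4.7 N. The gate snapped shut: the side force dropped from 4.6 to about 0 N, and the picture showed the gate closed behind the bar.
- **Pulling back:** I pulled until the front stop held at about 6 N, then lowered the hook until it rested and let go.
- **Last checks:** After release the bar's centre was at x ≈ 0.558, against 0.5588 expected for the front stop. The hook was still round the bar, the gate looked shut, and the robot was clear of everything.
- **What disagreed:**
  - My first snap test fired too early, when the picture still showed the gate open, so I pushed on about 6 mm.
  - The lowering touch briefly reached about 6 N upwards instead of the 2.5 N I set.
- **Not checked:** I took no final picture of the bystanders; the arm never worked near them.

I viewed 10 pictures.

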